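# Turn the black tin's label to the front

### The job

The black storage tin stands with its yellow label turned away. With a fingertip, turn it round on its revolving stand until the label faces front, right above the brass pointer of its stand. Keep the tin upright in its stand and leave the cream tin behind it as it is.

Things in the scene. Friction and masses are not known exactly. Their poses are not given: they have to be found in the camera images.
- black_tin: Black tin with pale rings and a flat black lid fixed to it: 240 mm tall, lid 93 mm across (too wide to grip), 0.25 to 0.5 kg. Origin: centre of its underside, 19 mm above the counter (lid's top at 259 mm); z up, -x towards the middle of its label. A fingertip pressed on the lid (3 to 20 N) 30 to 35 mm from the axis and led round it turns the tin by 80 to 95 % of the angle: look and correct.
- black_tin_mark (a point): Middle of the black tin's label, on its side: 46.5 mm from the axis, 85 mm above the underside. The label is a yellow sheet, 38 mm wide and 80 mm high; a 16 mm wide yellow strip runs up from its middle and 22 mm inwards over the lid's top, so that it is seen from above.
- black_stand: Fixed wooden disc under the black tin, 116 mm across, 14 mm high. Origin: centre of its underside, on the counter; z up, -x to its front, where a brass pointer (14 mm wide) sticks out 20 mm, more or less towards the robot. On it turns a steel dish (rim 8 mm high) that carries the loose tin (2 mm play): it turns endlessly either way, takes about 0.015 N m and stays where it is left.
- cream_tin_mark (a point): Middle of the cream tin's yellow label, to be left alone: 46.5 mm from that tin's axis, 104 mm above the counter. The cream tin (93 mm across, lid's top 219 mm above the counter) stands behind the black one on a like stand, its label already in front; the axes of the two stands are at least 130 mm apart. Beware of the microwave (275 mm high) at the left and the fridge at the right.

How it is judged:
By the outcome, as a careful person would: the job done as asked, in the order asked, and still so for the second after the job is handed in, with the robot touching nothing.
It also fails if it takes over 43 s, if anything falls off the work surface, if the arm or the gripper's body presses on something with over 40 N, if the wrist force passes 120 N, or if a joint passes its speed limit or range.

### The arm

A 6-joint arm with a two-finger parallel gripper is mounted at the origin on a cart in front of the work surface, level with it; the furniture and walls round the work are solid. World frame = base frame: x ahead of the robot, y to its left, z up, the work surface at z = 0. Lengths are in m, angles in rad, forces in N, time in s.
With the tool pointing down it reaches from about 0.4 to 0.825 m from the base axis. Payload 7 kg.
Tool frame: the origin (TCP) lies at the very end of the fingers, on their centre line; the grasp point (between the pads) lies arm.hold_point_z behind it (arm.hold_point_z is the distance from the TCP to the grasp point, in m); z points along the fingers, y is the line along which they close (so a half turn about z gives the same grasp; the last joint's range is limited). The gripper opens to 88 mm and grips with 3 to 60 N. Pads are 19 mm wide; open, the fingers measure 130 mm over their backs; the gripper's body (78 mm by 193 mm) begins 47 mm behind the grasp point.
Start: joints at [1.415, 0.359, 0.012, 0, -1.224, -0.288], TCP at [0.29, 0.61, 0.227] pointing down, gripper open.
Joint ranges: [-3.07, 3.07], [-1.43, 2.12], [-1.02, 1.25], [-3.03, 1.67], [-3.05, -0], [-3.03, 3.03]. Speed limits (rad/s): [2.39, 2.39, 3.01, 3.14, 3.14, 3.14].

### API

Orientations are given as [roll, pitch, yaw] about the fixed x, y, z axes, in that order (R = Rz(yaw) Ry(pitch) Rx(roll)).
In Python, from station import arm gives the robot as it stands.
- The arm moves only by the tool drive_effector, called in YAML: its name, and indented under it one key for each argument. Schema: {"type":"object","properties":{"rows":{"type":"object","properties":{"increments":{"type":"array","items":{"type":"array","items":{"type":"number"},"minItems":5,"maxItems":5},"minItems":1,"maxItems":20}},"additionalProperties":false,"required":["increments"]},"clamp_n":{"type":"number"},"only":{"type":"string"},"quiet":{"type":"boolean"},"lines":{"type":"string"}},"required":["rows"],"additionalProperties":false}. rows is an object whose key "increments" holds a list of rows, 1 to 20 of them, each of 5 numbers: the finger opening in m, then dx, dy, dz in m, then a turn about the tool's z in rad; each row is the pose to reach, as a shift and turn from the pose commanded when the call began, along the tool's axes at that moment; what a row does not reach only later rows make up. A row lasts 1/12 s, in which the tool goes at most 0.0417 m and 0.125 rad, less where a joint would pass 70% of its speed; a pose out of reach is approached as far as the arm can. The fingers move at their own pace and stop on an object; clamp_n is the grip in N (left out, the last holds). Time passes only in rows, so rows that do not move let the fingers close. The tool returns the time, the measured TCP pose, the force, the opening and the grip force at its end. only (a regular expression) keeps the lines of the reply that match it, lines (a string "A,B") keeps lines A to B, and quiet returns only ok. Input that does not fit is refused with a message, and nothing moves.
- arm.get_state(): the state, without advancing time (a new reading comes with each control period).
- arm.grab_frame(name): name is "scene" or "top" or "wrist"; returns the picture (384x512x3 uint8, red, green, blue); there is no depth.
- arm.camera_params(name): a dict with "fx", "fy", "cx", "cy" (pixels), "T" (4x4, takes a point from camera to world coordinates); the wrist camera has in their place "hand_eye" (4x4, takes a point from camera to tool coordinates, whose origin is the TCP and whose axes are the flange's). Camera axes: x right, y down, z forward; pixel columns grow to the right and rows downward; lengths in m; the calibration is good to about 2 mm. A picture is of the moment at which its call begins: read the wrist's pose just before it. camera_params takes no time and is no camera call.
- arm.job_done(): hands the job in; it is judged then, once.
The state is a dict: "t": time; "q": joint angles; "qd": joint speeds; "joint_efforts": joint torques, N m; "eef_pos": TCP position; "ee_rot": TCP orientation; "force": force on the tool from outside, world axes, zero at the start; "moment": the same for the moment, N m; "width": finger opening in m; "gripper_force": force on a finger pad.
Only numpy, scipy, OpenCV 4.12 (cv2) and the standard library are available. Lean on these libraries where they do the work, as an engineer would, in place of code of your own. Each camera call takes 0.05 s, during which the arm holds its last target. There are 200 camera calls.

## Working session

There is one attempt and no reset: what is moved stays moved. The work goes in short steps, Python scripts to look and compute and a tool call to move; the robot and the scene stay as the last step left them, time stands still between calls to the robot, and variables do not carry over. Pictures are saved under pics/ and viewed, at most 10 in all, crops included, and the job is handed in when it is done.

```bash
ls; mkdir -p pics
```

Run:
```python
from station import arm
import cv2,numpy as np
a=arm.grab_frame("scene");b=arm.grab_frame("top")
cv2.imwrite("pics/s0.png",a[:,:,::-1]);cv2.imwrite("pics/t0.png",b[:,:,::-1])
for n in("scene","top","wrist"):
    print(n,arm.camera_params(n))
s=arm.get_state();print(s["t"],s["eef_pos"],s["ee_rot"],s["width"],arm.hold_point_z)
```

```text
pics
station.py
scene {'fx': 449.4731013963011, 'fy': 449.4731013963011, 'cx': 255.96807456583616, 'cy': 196.4891059015331, 'T': array([[-0.58103312, -0.333932  ,  0.7422196 , -0.08603046],
       [-0.81383666,  0.22898151, -0.53407617,  0.43803363],
       [ 0.00839055, -0.91436146, -0.40481195,  0.41153006],
       [ 0.        ,  0.        ,  0.        ,  1.        ]])}
top {'fx': 370.92419118704044, 'fy': 370.92419118704044, 'cx': 258.1551549736504, 'cy': 190.36371917053265, 'T': array([[-0.11688555, -0.7527328 ,  0.64786657,  0.00639148],
       [-0.99311396,  0.08339802, -0.08227657,  0.05908029],
       [ 0.00790148, -0.65302228, -0.75729748,  0.75099326],
       [ 0.        ,  0.        ,  0.        ,  1.        ]])}
wrist {'fx': 289.0720225215781, 'fy': 289.0720225215781, 'cx': 256.28259729962303, 'cy': 194.59075872023084, 'hand_eye': array([[ 5.53080230e-04, -9.56409376e-01, -2.92028764e-01,
         7.96397347e-02],
       [ 9.99999701e-01,  6.86886257e-04, -3.55664939e-04,
        -1.12547837e-03],
       [ 5.40751827e-04, -2.92028480e-01,  9.56409470e-01,
        -1.58032323e-01],
       [ 0.00000000e+00,  0.00000000e+00,  0.00000000e+00,
         1.00000000e+00]])}
0.1 [0.28965734 0.60923016 0.2257472 ] [ 3.14017633e+00 -1.01804355e-04 -4.43925136e-01] 0.08762534939230081 0.0188
```

View pics/s0.png

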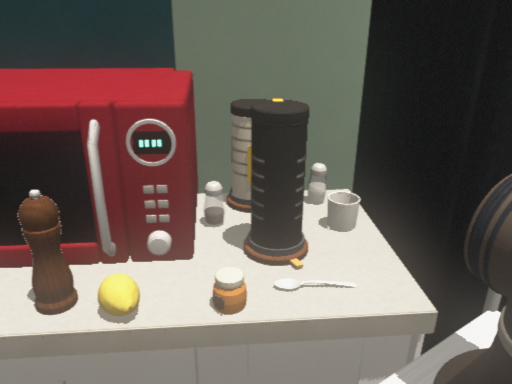

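View pics/t0.png

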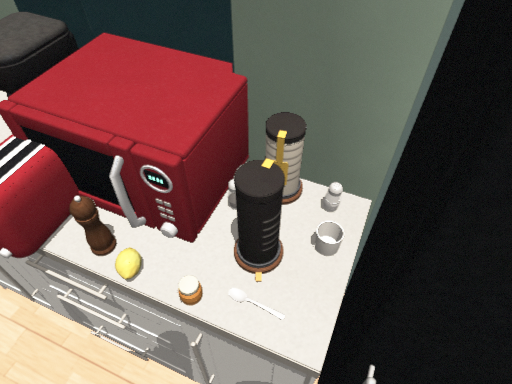

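The scene view shows the black tin at about (278,180), its pointer at (297,264), and a sliver of the strip at (278,101). In the top view the lid centre is near (259,180), the strip at (268,164) (far side) and the pointer at (258,277). I'll segment these precisely next.

Create h.py:
```python
import cv2,numpy as np
from station import arm
def ray(cam,px,z,T=None):
    p=arm.camera_params(cam); T=p["T"] if T is None else T
    px=np.atleast_2d(np.float64(px))
    d=np.c_[(px[:,0]-p["cx"])/p["fx"],(px[:,1]-p["cy"])/p["fy"],np.ones(len(px))]@T[:3,:3].T
    o=T[:3,3]; return o+d*((z-o[2])/d[:,2])[:,None]
def proj(cam,P,T=None):
    p=arm.camera_params(cam); T=p["T"] if T is None else T
    c=(np.atleast_2d(P)-T[:3,3])@T[:3,:3]
    return np.c_[p["fx"]*c[:,0]/c[:,2]+p["cx"],p["fy"]*c[:,1]/c[:,2]+p["cy"]]
def yellow(im):
    h=cv2.cvtColor(im,cv2.COLOR_RGB2HSV); return cv2.inRange(h,(14,120,120),(36,255,255))
def blobs(m,minA=6):
    n,l,s,c=cv2.connectedComponentsWithStats(m)
    return [(s[i],c[i],l==i) for i in range(1,n) if s[i,4]>=minA]
```

Run:
```python
from h import *
for cam,f in(("scene","pics/s0.png"),("top","pics/t0.png")):
    im=cv2.imread(f)[:,:,::-1].copy()
    for s,c,_ in blobs(yellow(im)): 
        print(cam,s,c.round(1),ray(cam,c,.259).round(4)[0],ray(cam,c,.007).round(4)[0])
    h=cv2.cvtColor(im,cv2.COLOR_RGB2HSV)
    x0,y0,w,hh=(225,150,70,140) if cam=="top" else (235,95,85,175)
    cr=im[y0:y0+hh,x0:x0+w]; 
    cr=np.clip(255*(cr/255.)**.5,0,255).astype(np.uint8)
    cr=cv2.resize(cr,None,fx=4 if cam=="top" else 3.4,fy=4 if cam=="top" else 3.4,interpolation=cv2.INTER_NEAREST)
    if cam=="scene": A=cr
    else: B=cr
    m=max(x.shape[0] for x in(A,cr))
H=max(A.shape[0],B.shape[0]); pad=lambda x:np.pad(x,((0,H-x.shape[0]),(0,0),(0,0)))
cv2.imwrite("pics/c1.png",np.hstack([pad(A),pad(B)])[:,:,::-1]); print(A.shape,B.shape)
```

```text
scene [272  98  12   4  43] [277.4  99.6] [ 0.4928 -0.0199  0.259 ] [ 1.449  -0.7764  0.007 ]
scene [247 146   4  37 110] [249.  164.3] [0.2624 0.1963 0.259 ] [ 0.838 -0.203  0.007]
scene [290 258  12   8  42] [294.8 261.4] [0.0972 0.2755 0.259 ] [0.3998 0.0069 0.007 ]
scene [ 99 274  40  38 932] [118.2 295.8] [0.1258 0.3795 0.259 ] [0.4758 0.2827 0.007 ]
scene [214 283  32  26 414] [232.8 295.5] [0.0896 0.327  0.259 ] [0.3798 0.1435 0.007 ]
top [261 130  27  55 419] [278.2 155.1] [ 0.5115 -0.0428  0.259 ] [ 0.7702 -0.0951  0.007 ]
top [115 248  26  31 319] [128.8 265.7] [0.3017 0.214  0.259 ] [0.453  0.2933 0.007 ]
top [255 271   7   4  12] [257.7 272. ] [0.2698 0.0249 0.259 ] [0.4047 0.0074 0.007 ]
top [179 284  23  21 202] [191.4 296.5] [0.2424 0.1217 0.259 ] [0.3633 0.1538 0.007 ]
(595, 289, 3) (560, 280, 3)
```

View pics/c1.png

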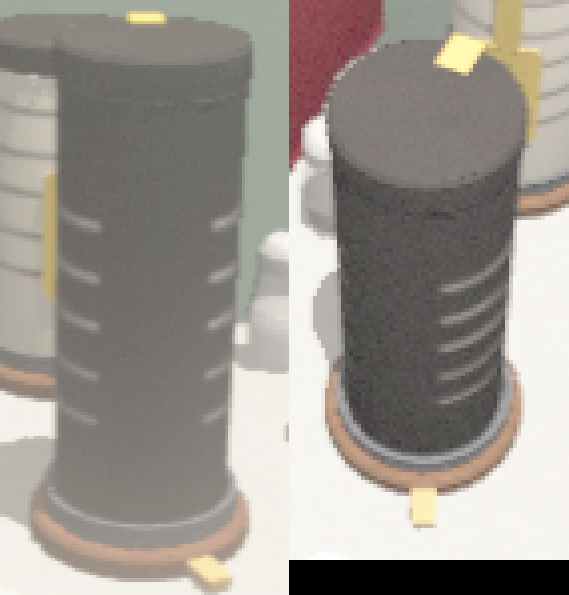

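The crops show the strip at the rear of the lid, visible in the top view at about (268,163), and the pointer in front in both views. I'll fit the lid's rear arc, triangulate the pointer and fit the strip direction.

Add to h.py:
```python
from scipy.optimize import least_squares
def circ(P,r,c0):
    f=lambda c:np.hypot(P[:,0]-c[0],P[:,1]-c[1])-r
    s=least_squares(f,c0,loss="soft_l1",f_scale=.001); return s.x,np.sqrt(np.median(f(s.x)**2))
```

Create m.py:
```python
from h import *
import sys
def lid(cam,im,x0,x1,y0,y1,c0=(.47,0)):
    """rear arc of lid top: first dark-or-yellow pixel down each column"""
    h=cv2.cvtColor(im,cv2.COLOR_RGB2HSV)
    dark=(h[:,:,2]<70)|(yellow(im)>0)
    px=[]
    for x in range(x0,x1):
        r=np.where(dark[y0:y1,x])[0]
        if len(r): px.append((x,y0+r[0]-.5))
    return circ(ray(cam,px,.259)[:,:2],.0465,c0),len(px)
```

Run:
```python
from m import *
s=cv2.imread("pics/s0.png")[:,:,::-1].copy();t=cv2.imread("pics/t0.png")[:,:,::-1].copy()
h=cv2.cvtColor(t,cv2.COLOR_RGB2HSV)[:,:,2]; print(h[155:165,250],h[175,230:240],h[175,280:290])
h=cv2.cvtColor(s,cv2.COLOR_RGB2HSV)[:,:,2]; print(h[95:110,270],h[95:110,290])
print("top",lid("top",t,240,261,150,185)); print("scene",lid("scene",s,262,300,90,115))
# strip in top: component limited to lid
y=yellow(t); y[:, 290:]=0
P=np.argwhere(y[155:172,255:276])[:,::-1]+[255,155]
print(P.mean(0)); print(ray("top",P,.259)[:,:2].mean(0))
# pointer two views
for z in(0,.002,.004,.006,.008,.014):print(z,ray("scene",[294.8,261.4],z)[0,:2].round(4),ray("top",[257.7,272.],z)[0,:2].round(4))
# wooden disc
for cam,im,(x0,x1,y0,y1) in(("top",t,(225,295,230,285)),("scene",s,(238,315,225,265))):
    hs=cv2.cvtColor(im,cv2.COLOR_RGB2HSV); m=cv2.inRange(hs,(3,70,40),(14,255,220)); 
    px=[(x,y0+np.where(m[y0:y1,x])[0][-1]+.5) for x in range(x0,x1) if m[y0:y1,x].any()]
    print(cam,len(px),circ(ray(cam,px,0.0)[:,:2],.058,(.47,0)))
```

```text
[97 94 94 94 94 92 70 69 66 67] [69 68 65 74 78 63 69 66 72 67] [ 69  66  69  69 110 159 159 160 158 159]
[111 112 112 113 107  81  76  79  76  79  80  80  78  79  77] [113 114 114 114 109  72  76  77  77  76  77  76  78  77  78]
top ((array([0.49028408, 0.04861127]), np.float64(0.006261421205230967)), 21)
scene ((array([ 0.45180117, -0.00243768]), np.float64(0.002744613792779674)), 38)
[267.75531915 162.93617021]
[ 0.492659   -0.02016487]
0 [ 0.4081 -0.0005] [0.4084 0.0068]
0.002 [0.4057 0.0016] [0.4073 0.007 ]
0.004 [0.4033 0.0038] [0.4063 0.0071]
0.006 [0.4009 0.0059] [0.4052 0.0072]
0.008 [0.3985 0.008 ] [0.4041 0.0074]
0.014 [0.3913 0.0144] [0.4009 0.0078]
top 49 (array([ 0.46445875, -0.00070966]), np.float64(0.0006838730610767216))
scene 64 (array([ 0.46699279, -0.00563211]), np.float64(0.0026419358199345822))
```

Run:
```python
from m import *
s=cv2.imread("pics/s0.png")[:,:,::-1].copy();t=cv2.imread("pics/t0.png")[:,:,::-1].copy()
def arc(cam,im,thr,x0,x1,y0,y1,z,smax=999):
    hs=cv2.cvtColor(cv2.GaussianBlur(im,(3,3),.6),cv2.COLOR_RGB2HSV)
    d=((hs[:,:,2]<thr)&(hs[:,:,1]<smax))|(yellow(im)>0)
    px=np.array([(x,y0+np.where(d[y0:y1,x])[0][0]-.5) for x in range(x0,x1) if d[y0:y1,x].any()])
    print(px[::5].tolist()); return circ(ray(cam,px,z)[:,:2],.0465,(.46,0))
print(arc("top",t,81,248,280,150,185,.259))
print(arc("scene",s,95,258,305,90,115,.259))
# bounding of lid sides in top view rows 172-182
h=cv2.cvtColor(t,cv2.COLOR_RGB2HSV)
for y in(174,177,180): print(y,h[y,228:240].tolist(),h[y,280:288,2])
```

```text
[[248.0, 149.5], [253.0, 159.5], [258.0, 159.5], [263.0, 161.5], [268.0, 158.5], [273.0, 159.5], [278.0, 149.5]]
(array([ 0.45960346, -0.00908107]), np.float64(0.0018663680338363287))
[[258.0, 98.5], [263.0, 98.5], [268.0, 99.5], [273.0, 97.5], [278.0, 97.5], [283.0, 99.5], [288.0, 99.5], [293.0, 100.5], [298.0, 100.5], [303.0, 102.5]]
(array([0.46728499, 0.00565959]), np.float64(0.002750139555212805))
174 [[178, 190, 71], [178, 186, 70], [178, 188, 69], [177, 202, 67], [178, 173, 68], [178, 167, 67], [3, 128, 60], [11, 36, 56], [10, 43, 72], [7, 33, 70], [9, 36, 71], [11, 39, 72]] [ 66  68  68  79 123 160 155 132]
177 [[177, 186, 67], [177, 185, 69], [176, 200, 65], [179, 178, 66], [178, 175, 70], [2, 81, 88], [14, 30, 92], [6, 40, 63], [14, 41, 69], [12, 37, 69], [7, 33, 69], [8, 40, 70]] [ 67  67  69  62  86 137 159 160]
180 [[179, 185, 66], [2, 94, 84], [11, 29, 169], [18, 11, 236], [17, 7, 246], [18, 11, 226], [10, 24, 64], [7, 40, 58], [10, 44, 69], [10, 36, 63], [10, 35, 66], [14, 41, 69]] [ 66  67  65  60  85 136 147 116]
```

Run:
```python
from m import *
th=np.linspace(0,2*np.pi,721)
def box(cam,c,r=.0465,z=.259):
    q=proj(cam,np.c_[c[0]+r*np.cos(th),c[1]+r*np.sin(th),0*th+z]); return np.r_[q.min(0),q.max(0)]
s=least_squares(lambda c:(box("top",c)-[234.4,159.3,284.,0])[:3],(.46,0));print("top lid",s.x,s.fun)
s=least_squares(lambda c:(box("scene",c)-[251.,99.3,308.4,0])[:3],(.46,0));print("scene lid",s.x,s.fun)
s=cv2.imread("pics/s0.png")[:,:,::-1]; h=cv2.cvtColor(s,cv2.COLOR_RGB2HSV)[:,:,2]
for y in(106,109,112):print(y,h[y,244:256],h[y,302:314])
```

```text
top lid [4.58152693e-01 7.72022837e-05] [-0.96264201 -0.13040309  0.96489231]
scene lid [0.46062809 0.0008556 ] [-1.19972113 -0.7572792   1.19922285]
106 [79 78 78 78 78 78 72 65 71 77 78 80] [ 77  77  79  78  77  79  93 110 115 115 117 114]
109 [51 52 55 57 58 59 52 47 53 58 62 64] [ 78  76  67  66  70  68  68  94 112 115 113 115]
112 [50 48 48 50 49 48 44 44 43 46 46 45] [ 59  53  53  54  52  52  55  91 111 113 114 114]
```

Run:
```python
from m import *
s=cv2.imread("pics/s0.png")[:,:,::-1].copy();t=cv2.imread("pics/t0.png")[:,:,::-1].copy()
q={}
for cam,im,(x0,x1,y0,y1) in(("scene",s,(284,310,254,274)),("top",t,(245,272,268,290))):
    hs=cv2.cvtColor(im,cv2.COLOR_RGB2HSV); m=np.zeros(im.shape[:2],np.uint8)
    m[y0:y1,x0:x1]=cv2.inRange(hs,(14,70,100),(36,255,255))[y0:y1,x0:x1]
    b=max(blobs(m),key=lambda b:b[0][4]); print(cam,b[0],b[1]); q[cam]=b[1]
for z in(0,.003,.006,.009,.012):print(z,*[ray(c,q[c],z)[0,:2].round(4) for c in q])
C=np.array([.4615,-.0005])
p=ray("top",q["top"],.006)[0,:2]-C; print(np.hypot(*p),np.degrees(np.arctan2(p[1],p[0])))
```

drive_effector:
  rows: {"increments":[[0, 0, 0, -0.04, -0.1], [0, 0, 0, -0.08, -0.2], [0, 0, 0, -0.11, -0.3], [0, 0, 0, -0.11, -0.444], [0, 0, 0, -0.11, -0.444]]}
  clamp_n: 20

```text
t: 0.52
eef_pos: [0.2899, 0.6103, 0.3388]
ee_rot: [-3.138, -0.001, 0.006]
force: [-0.2, 0.9, -1.9]
width: 0.0599
gripper_force: 0.0
```

drive_effector:
  rows: {"increments":[[0, 0.01, 0.035, 0, 0], [0, 0.02, 0.07, 0, 0], [0, 0.03, 0.105, 0, 0], [0, 0.04, 0.14, 0, 0], [0, 0.05, 0.175, 0, 0], [0, 0.06, 0.21, 0, 0], [0, 0.07, 0.245, 0, 0], [0, 0.08, 0.28, 0, 0], [0, 0.09, 0.315, 0, 0], [0, 0.1, 0.35, 0, 0], [0, 0.11, 0.385, 0, 0], [0, 0.12, 0.42, 0, 0], [0, 0.13, 0.455, 0, 0], [0, 0.14, 0.49, 0, 0], [0, 0.155, 0.53, 0, 0], [0, 0.1716, 0.578, 0, 0], [0, 0.1716, 0.578, 0, 0], [0, 0.1716, 0.578, 0, 0], [0, 0.1716, 0.578, 0, 0]]}

```text
t: 2.1
eef_pos: [0.4611, 0.0308, 0.3354]
ee_rot: [3.141, 0.002, -0.004]
force: [-0.6, 0.1, -0.0]
width: 0.0005
gripper_force: 0.0
```

drive_effector:
  rows: {"increments":[[0, 0, 0, 0.03, 0], [0, 0, 0, 0.05, 0], [0, 0, 0, 0.065, 0], [0, 0, 0, 0.071, 0], [0, 0, 0, 0.071, 0], [0, 0, 0, 0.071, 0]]}

```text
t: 2.6
eef_pos: [0.4617, 0.0323, 0.266]
ee_rot: [3.141, -0.0, 0.001]
force: [-0.7, -0.2, 0.7]
width: 0.0002
gripper_force: 0.0
```

drive_effector:
  rows: {"increments":[[0, 0, 0, 0.002, 0], [0, 0, 0, 0.004, 0], [0, 0, 0, 0.005, 0], [0, 0, 0, 0.006, 0], [0, 0, 0, 0.006, 0]]}

```text
t: 3.02
eef_pos: [0.4615, 0.0316, 0.2596]
ee_rot: [-3.141, -0.0, 0.0]
force: [0.2, 1.0, -1.3]
width: 0.0005
gripper_force: 0.0
```

drive_effector:
  rows: {"increments":[[0, 0, 0, 0.001, 0], [0, 0, 0, 0.002, 0], [0, 0, 0, 0.002, 0], [0, 0, 0, 0.002, 0]]}

```text
t: 3.35
eef_pos: [0.4628, 0.0317, 0.2592]
ee_rot: [-3.141, -0.003, 0.0]
force: [-1.3, 0.5, 7.7]
width: 0.0004
gripper_force: 4.0
```

drive_effector:
  rows: {"increments":[[0, 0.0056, 0.0005, 0.0003, 0], [0, 0.0111, 0.002, 0.0003, 0], [0, 0.0163, 0.0044, 0.0003, 0], [0, 0.0209, 0.0076, 0.0003, 0], [0, 0.0249, 0.0116, 0.0003, 0], [0, 0.0281, 0.0163, 0.0003, 0], [0, 0.0281, 0.0163, 0.0003, 0]]}

```text
t: 3.93
eef_pos: [0.4915, 0.0149, 0.2592]
ee_rot: [3.142, -0.004, 0.0]
force: [-0.1, 0.2, 9.5]
width: 0.0002
gripper_force: 4.8
```

drive_effector:
  rows: {"increments":[[0, 0.0024, 0.0051, 0, 0], [0, 0.0039, 0.0106, 0, 0], [0, 0.0044, 0.0162, 0, 0], [0, 0.0039, 0.0218, 0, 0], [0, 0.0024, 0.0273, 0, 0], [0, 0, 0.0325, 0, 0], [0, -0.0032, 0.0371, 0, 0], [0, -0.0072, 0.0411, 0, 0], [0, -0.0118, 0.0443, 0, 0], [0, -0.017, 0.0467, 0, 0], [0, -0.017, 0.0467, 0, 0]]}

```text
t: 4.85
eef_pos: [0.4735, -0.0318, 0.2592]
ee_rot: [-3.141, -0.004, 0.0]
force: [0.1, 0.1, 7.7]
width: 0.0005
gripper_force: 3.8
```

drive_effector:
  rows: {"increments":[[0, 0, 0, -0.02, 0], [0, 0, 0, -0.06, 0], [0, 0, -0.03, -0.08, 0], [0, 0, -0.07, -0.08, 0], [0, 0, -0.11, -0.08, 0], [0, 0, -0.15, -0.08, 0], [0, 0, -0.19, -0.08, 0], [0, 0, -0.23, -0.08, 0], [0, 0, -0.27, -0.08, 0], [0, 0, -0.31, -0.08, 0], [0, 0, -0.34, -0.08, 0], [0, 0, -0.34, -0.08, 0]]}

```text
t: 5.85
eef_pos: [0.4723, 0.3133, 0.3358]
ee_rot: [3.141, 0.001, 0.003]
force: [-0.1, -0.2, -0.1]
width: 0.0004
gripper_force: 0.0
```

Run:
```python
from m import *
a=arm.grab_frame("scene");b=arm.grab_frame("top")
cv2.imwrite("pics/s1.png",a[:,:,::-1]);cv2.imwrite("pics/t1.png",b[:,:,::-1])
cv2.imwrite("pics/c2.png",cv2.resize(np.hstack([a[80:290,200:340],b[140:300,210:310][:,:].repeat(1,0) if 0 else cv2.copyMakeBorder(b[140:300,190:330],0,50,0,0,cv2.BORDER_CONSTANT)])[:,:,::-1],None,fx=2.8,fy=2.8,interpolation=cv2.INTER_NEAREST))
```

```text
(no output)
```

View pics/c2.png

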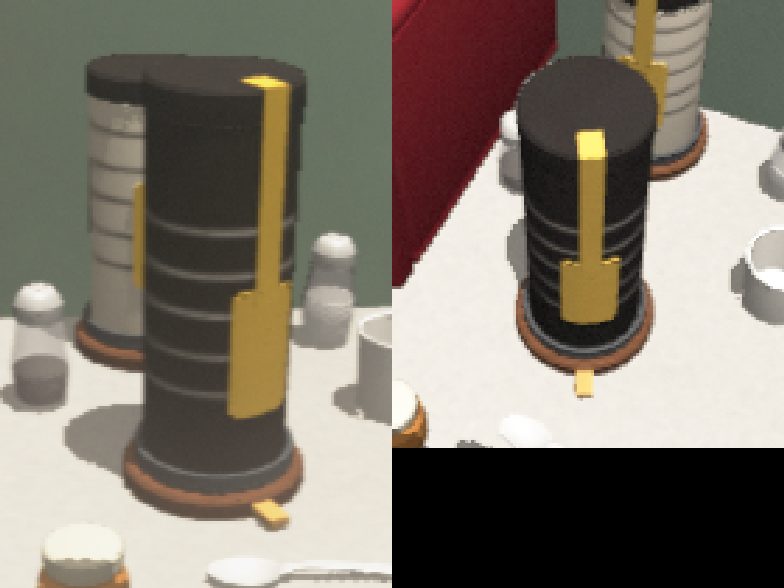

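The label is now nearly front: in the crops the strip lies at x≈590 and the pointer at 585 (top view), so a small clockwise remainder is left. I'll measure it by casting label pixels onto the tin's cylinder.

Create ang.py:
```python
from m import *
def cyl(cam,px,C,r):
    p=arm.camera_params(cam);T=p["T"];px=np.float64(px)
    d=np.c_[(px[:,0]-p["cx"])/p["fx"],(px[:,1]-p["cy"])/p["fy"],np.ones(len(px))]@T[:3,:3].T
    o=T[:2,3]-C;a=(d[:,:2]**2).sum(1);b=d[:,:2]@o;c=o@o-r*r;k=b*b-a*c
    g=k>0; t=(-b[g]-np.sqrt(k[g]))/a[g]; return T[:3,3]+d[g]*t[:,None]
def report(s,t):
  for C in np.array([[.4615,-.0005],[.4615,.0015],[.460,-.0005]]):
    out=[]
    for cam,im,(x0,x1,y0,y1) in(("scene",s,(270,312,100,240)),("top",t,(240,272,180,262))):
        hs=cv2.cvtColor(im,cv2.COLOR_RGB2HSV);m=np.zeros(im.shape[:2],np.uint8)
        m[y0:y1,x0:x1]=cv2.inRange(hs,(14,100,50),(36,255,255))[y0:y1,x0:x1]
        b=max(blobs(m),key=lambda b:b[0][4]); P=cyl(cam,np.argwhere(b[2])[:,::-1],C,.0465)
        P=P[(P[:,2]>.07)&(P[:,2]<.138)]; a=np.degrees(np.arctan2(-(P[:,1]-C[1]),-(P[:,0]-C[0])))
        q=np.percentile(a,[1,99]); out.append((cam,len(P),"lab",q.round(1),q.mean().round(1)))
    hs=cv2.cvtColor(t,cv2.COLOR_RGB2HSV)
    for cam,im,(x0,x1,y0,y1) in(("scene",s,(284,310,254,274)),("top",t,(245,272,268,290))):
        hs=cv2.cvtColor(im,cv2.COLOR_RGB2HSV);m=np.zeros(im.shape[:2],np.uint8)
        m[y0:y1,x0:x1]=cv2.inRange(hs,(12,70,90),(36,255,255))[y0:y1,x0:x1]
        b=max(blobs(m),key=lambda b:b[0][4]);p=ray(cam,b[1],.008)[0,:2]-C
        out.append((cam,"ptr",b[1].round(1),np.hypot(*p).round(4),np.degrees(np.arctan2(-p[1],-p[0])).round(1)))
    # bright strip end on the lid's top, top view
    hs=cv2.cvtColor(t,cv2.COLOR_RGB2HSV);m=cv2.inRange(hs,(14,100,200),(36,255,255));m[:,290:]=0;m[:,:240]=0;m[:170]=0;m[205:]=0
    for b in blobs(m): 
        p=ray("top",b[1],.259)[0,:2]-C; out.append(("strip",b[0][4],b[1].round(1),np.hypot(*p).round(4),np.degrees(np.arctan2(-p[1],-p[0])).round(1)))
    print(C,*out,sep="\n  ")
```

Run:
```python
from ang import *
report(cv2.imread("pics/s1.png")[:,:,::-1].copy(),cv2.imread("pics/t1.png")[:,:,::-1].copy())
```

```text
[ 0.4615 -0.0005]
  ('scene', 798, 'lab', array([-29.8,  24. ]), np.float64(-2.9))
  ('top', 394, 'lab', array([-31.6,  25.6]), np.float64(-3.0))
  ('scene', 'ptr', array([294.6, 261.1]), np.float64(0.0627), np.float64(-7.5))
  ('top', 'ptr', array([258.1, 275.5]), np.float64(0.0666), np.float64(-6.9))
  ('strip', np.int32(95), array([260.5, 191.5]), np.float64(0.0372), np.float64(-3.7))
[0.4615 0.0015]
  ('scene', 797, 'lab', array([-27.9,  29. ]), np.float64(0.6))
  ('top', 391, 'lab', array([-28.8,  28.6]), np.float64(-0.1))
  ('scene', 'ptr', array([294.6, 261.1]), np.float64(0.0624), np.float64(-5.7))
  ('top', 'ptr', array([258.1, 275.5]), np.float64(0.0664), np.float64(-5.2))
  ('strip', np.int32(95), array([260.5, 191.5]), np.float64(0.0371), np.float64(-0.7))
[ 0.46   -0.0005]
  ('scene', 798, 'lab', array([-31. ,  21.1]), np.float64(-4.9))
  ('top', 390, 'lab', array([-31.7,  25.1]), np.float64(-3.3))
  ('scene', 'ptr', array([294.6, 261.1]), np.float64(0.0612), np.float64(-7.7))
  ('top', 'ptr', array([258.1, 275.5]), np.float64(0.0651), np.float64(-7.1))
  ('strip', np.int32(95), array([260.5, 191.5]), np.float64(0.0357), np.float64(-3.9))
```

drive_effector:
  rows: {"increments":[[0, 0, 0.03, 0, 0], [0, 0, 0.07, 0, 0], [0, 0, 0.11, 0, 0], [0, 0, 0.15, 0, 0], [0, 0, 0.19, 0, 0], [0, 0, 0.23, 0, 0], [0, 0, 0.27, 0, 0], [0, 0, 0.31, 0, 0], [0, 0, 0.33, 0.02, 0], [0, 0, 0.34, 0.05, 0], [0, 0, 0.34, 0.07, 0], [0, 0, 0.34, 0.075, 0], [0, 0, 0.34, 0.075, 0], [0, 0, 0.34, 0.077, 0], [0, 0, 0.34, 0.079, 0], [0, 0, 0.34, 0.08, 0], [0, 0, 0.34, 0.08, 0]]}

```text
t: 7.37
eef_pos: [0.4739, -0.0311, 0.2592]
ee_rot: [3.142, -0.003, 0.001]
force: [0.4, 0.1, 6.2]
width: 0.0
gripper_force: 3.1
```

drive_effector:
  rows: {"increments":[[0, -0.001, 0.0003, 0, 0], [0, -0.002, 0.0006, 0, 0], [0, -0.0027, 0.0009, 0, 0], [0, -0.0027, 0.0009, 0, 0], [0, -0.0027, 0.0009, 0, 0]]}

```text
t: 7.78
eef_pos: [0.4714, -0.0318, 0.2593]
ee_rot: [-3.141, -0.004, 0.001]
force: [0.6, 0.4, 6.1]
width: 0.0007
gripper_force: 3.1
```

drive_effector:
  rows: {"increments":[[0, 0, 0, -0.02, 0], [0, 0, 0, -0.06, 0], [0, 0, -0.03, -0.08, 0], [0, 0, -0.07, -0.08, 0], [0, 0, -0.11, -0.08, 0], [0, 0, -0.15, -0.08, 0], [0, 0, -0.19, -0.08, 0], [0, 0, -0.23, -0.08, 0], [0, 0, -0.27, -0.08, 0], [0, 0, -0.31, -0.08, 0], [0, 0, -0.34, -0.08, 0], [0, 0, -0.34, -0.08, 0]]}

```text
t: 8.78
eef_pos: [0.4694, 0.3129, 0.3363]
ee_rot: [3.141, 0.001, 0.004]
force: [-0.0, -0.3, 0.5]
width: 0.0004
gripper_force: 0.0
```

Run:
```python
from ang import *
a=arm.grab_frame("scene");b=arm.grab_frame("top")
cv2.imwrite("pics/s2.png",a[:,:,::-1]);cv2.imwrite("pics/t2.png",b[:,:,::-1]); report(a.copy(),b.copy())
cv2.imwrite("pics/c3.png",cv2.resize(np.hstack([a[80:290,200:340],cv2.copyMakeBorder(b[140:300,190:330],0,50,0,0,cv2.BORDER_CONSTANT)])[:,:,::-1],None,fx=2.8,fy=2.8,interpolation=cv2.INTER_NEAREST))
```

```text
[ 0.4615 -0.0005]
  ('scene', 843, 'lab', array([-33.4,  21.7]), np.float64(-5.8))
  ('top', 395, 'lab', array([-34.7,  21.6]), np.float64(-6.6))
  ('scene', 'ptr', array([294.6, 260.9]), np.float64(0.0621), np.float64(-7.2))
  ('top', 'ptr', array([258.1, 275.8]), np.float64(0.0671), np.float64(-6.9))
  ('strip', np.int32(98), array([259.5, 191.5]), np.float64(0.0373), np.float64(-6.3))
[0.4615 0.0015]
  ('scene', 843, 'lab', array([-31.4,  26.3]), np.float64(-2.5))
  ('top', 393, 'lab', array([-32. ,  24.5]), np.float64(-3.8))
  ('scene', 'ptr', array([294.6, 260.9]), np.float64(0.0619), np.float64(-5.4))
  ('top', 'ptr', array([258.1, 275.8]), np.float64(0.0669), np.float64(-5.2))
  ('strip', np.int32(98), array([259.5, 191.5]), np.float64(0.0371), np.float64(-3.2))
[ 0.46   -0.0005]
  ('scene', 844, 'lab', array([-34.5,  19. ]), np.float64(-7.8))
  ('top', 393, 'lab', array([-35. ,  21.4]), np.float64(-6.8))
  ('scene', 'ptr', array([294.6, 260.9]), np.float64(0.0606), np.float64(-7.4))
  ('top', 'ptr', array([258.1, 275.8]), np.float64(0.0656), np.float64(-7.1))
  ('strip', np.int32(98), array([259.5, 191.5]), np.float64(0.0358), np.float64(-6.6))
```

View pics/c3.png

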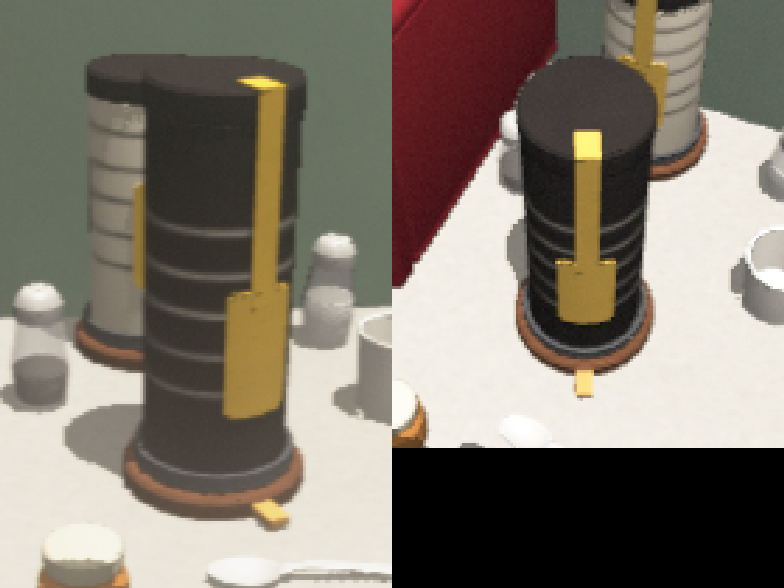

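Label angle is now −6.2° against the pointer's −7.0°, within measurement error. The crop shows the label (x≈586) right above the pointer (585), with the tin upright and the cream tin unmoved.

```bash
python3 -c "
from station import arm
print(arm.job_done())"
```

```text
the job is handed in; nothing more can be done
None
```

I turned the black tin until its label sits above the brass pointer, within about 1° by the cameras. The tin is still upright in its stand and the cream tin wasn't touched. I handed the job in at about 9 s; no verdict came back.

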